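# Contact-test a batch in the lever press

### The job

Take the module marked with a red dot off the press shuttle and put it in the red bin, leaving the other two modules in their pockets. Then push the shuttle fully in under the press head, bring the sprung lever all the way down and hold it there for a second, and ease it slowly all the way back up: never let it snap back, because that breaks the contact pins.

Things in the scene. Friction and masses are not known exactly. Their poses are not given: they have to be found in the camera images.
- press: White test press fixed to the bench, turned up to 0.15 rad. Base 400 x 200 x 18 mm; head 100 mm wide, 160 to 250 mm above the bench, front face at x = -0.060; under it a ram plate 60 x 160 mm with contact pins. Origin on the bench below the head, 250 mm behind the base's front edge; +x to the back (away from the robot), +y to the lever's side, z up.
- shuttle (a joint): Travel of the aluminium shuttle along the press's +x axis, in m: 0 pulled out towards the robot, 0.150 fully home against its stop under the ram. About 2 N of friction; it stays where it is left. Pushed by its orange push plate.
- push_face (a point): Middle of the robot-side face of the shuttle's orange upright push plate: 80 mm wide (press's y), 8 mm thick, 35 to 85 mm above the bench; the point is 63 mm above the bench and moves with the shuttle. In the press's frame y = 0 and x = -0.249 m when out, -0.099 m when home. Lightly pushed, the shuttle slides.
- shuttle_mid (a point): Middle of the floor of the shuttle's middle pocket, 35 mm above the bench, axes as the press's, 69 mm behind push_face. Three pockets at y = -60, 0, +60 mm from it, each 40 x 32 mm with blue lips 5 mm high (top 40 mm above the bench; 6 mm thick in front and behind).
- reject_center (a point): Centre of the reject: dark metal module with silver top and a red dot (19 mm) on it, 36 (x) x 28 (y) x 24 mm tall, about 60 g, in any one of the three pockets, its x along the press's x. The centre is 47 mm above the bench; the upper 19 mm stand clear of the lips. The next module's side is 32 mm away.
- good_a_center (a point): Centre of a good module, the same as the reject but with a plain silver top and no dot; in another pocket.
- good_b_center (a point): Centre of the other good module, plain silver top; in the remaining pocket.
- reject_bin: Red open bin for rejects, fixed on the bench, 150 (x) x 130 (y) x 45 mm high, walls 4 mm, floor 4 to 5 mm. Origin at the centre of its underside. It stands left or right of the press; a blue bin of the same size with tested modules stands on the other side.
- lever (a joint): Angle of the press lever, in rad: 0 fully up (rest), 0.96 fully down at its stop. A spring always drives it back up: about 4 N at the bar at rest, rising to about 10 N fully down. Let go, it snaps back. The ram goes down with it.
- lever_pivot (a point): Point on the lever's pivot axis, which is parallel to the press's y; in the press's frame at x = 0, y = 0.185, z = 0.190 m, level with the middle of the hand bar. The lever reaches from here towards the robot; the bar's axis is 160 mm away.
- lever_bar (a point): Middle of the lever's black round hand bar (28 mm diameter, 95 mm long, along the press's y); moves with the lever. At rest the lever rises 0.61 rad above level (bar at x = -0.131, z = 0.282 m in the press's frame); fully down it points 0.35 rad below level (x = -0.150, z = 0.135 m). It can be pressed down from above, following its arc.
Mind the look-alikes: they are no part of the job. Leave any orange or yellow look-alike of the part that bears reject_center alone.

How it is judged (in metres and radians):
On the way, in this order (a step that is already met when the one before it is completed fails the run):
1. the module with the red dot lies in the red bin (x of reject_center in the frame of reject_bin between -0.07 and 0.07 m and y of reject_center in the frame of reject_bin between -0.06 and 0.06 m and height (world z) of reject_center below 0.035 m), for 0.2 s.
2. the shuttle is fully home (value of joint shuttle above 0.144 m), for 0.2 s.
3. the lever is held fully down for at least half a second (value of joint lever above 0.89 rad and value of joint shuttle above 0.144 m), for 0.5 s.
4. the lever is back fully up (value of joint lever below 0.05 rad), for 0.2 s.
At the end, for the whole second after the job is handed in: The red-dotted module lies in the red bin (its centre inside the walls and below 35 mm); the shuttle is within 6 mm of fully home; the lever is within 0.05 rad of fully up; both good modules sit flat in their pockets on the shuttle (all of step 1 and value of joint shuttle above 0.144 m and value of joint lever below 0.05 rad and x of good_a_center in the frame of shuttle_mid between -0.008 and 0.008 m and z of each of good_a_center, good_b_center in the frame of shuttle_mid below 0.0145 m and angle between each of good_a_center, good_b_center's own z axis and vertical below 0.08 rad and x of good_b_center in the frame of shuttle_mid between -0.008 and 0.008 m); the robot touches nothing.
It fails at once if the lever flies back faster than 1.2 rad/s (about 0.19 m/s at the bar) (velocity of joint lever below -1.2 rad/s).
It fails at once if the lever is pulled (beyond 0.3 rad) before the shuttle is home (value of joint lever above 0.3 rad and value of joint shuttle below 0.14 m).
It fails at once if a good module is lifted out of its pocket (height (world z) of any of good_a_center, good_b_center above 0.065 m).
It also fails if it takes over 72 s, if anything falls off the work surface, if the arm or the gripper's body presses on something with over 40 N, if the wrist force passes 120 N, or if a joint passes its speed limit or range.

### The arm

A 6-joint arm with a two-finger parallel gripper is mounted at the origin on the work surface. World frame = base frame: x ahead of the robot, y to its left, z up, the work surface at z = 0. Lengths are in m, angles in degrees, forces in N, time in s.
With the tool pointing down it reaches from about 0.4 to 0.925 m from the base axis. Payload 12.5 kg.
Tool frame: the origin (TCP) lies at the very end of the fingers, on their centre line; the grasp point (between the pads) lies 19 mm behind it (manip.grip_point_offset is the distance from the TCP to the grasp point, in m); z points along the fingers, x is the direction in which the jaws open and shut, and the axes are right-handed (so a half turn about z gives the same grasp; the last joint's range is limited). The gripper opens to 95 mm and grips with 3 to 60 N. Pads are 20 mm wide; open, the fingers measure 119 mm over their backs; the gripper's body (75 mm by 180 mm) begins 59 mm behind the grasp point.
Start: joints at [-74.061, 28.126, 89.318, -0, 62.55, -6.05], TCP at [0.234, -0.58, 0.215] pointing down, gripper open.
Joint ranges: [-177.58, 177.58], [-47.91, 125.51], [2.72, 160], [-65.01, 245.01], [3.68, 167.84], [-153.87, 153.87]. Speed limits (degrees/s): [127.2, 127.2, 159.86, 180, 180, 180].

### API

Orientations are given as [roll, pitch, yaw] about the fixed x, y, z axes, in that order (R = Rz(yaw) Ry(pitch) Rx(roll)).
In Python, from workcell import status, eyes, order, manip gives the robot as it stands.
- The arm moves only by the shell command python3 -m creep 'ROWS' [FORCE]. ROWS is JSON, a list of rows, each a list of 3 entries, a list of its own where there are three numbers: the opening in per cent of the stroke, from 0 (shut) to 100 (fully open), then the shift along the world's x, y, z in m, then the turn about the world's z in degrees. In form: [[hand, [dx, dy, dz], roll], ...]. A call has 1 to 10 rows; each row is the pose to reach, as a shift and turn from the pose commanded when the call began; what a row does not reach only later rows make up. A row lasts 1/12 s, in which the tool goes at most 41.7 mm and 7.16 degrees, less where a joint would pass 70% of its speed; a pose out of reach is approached as far as the arm can. A call with a gripper value outside its range is refused whole. The fingers move at their own pace and stop on an object; FORCE is the grip in N (left out, the last holds). Time passes only in rows, so rows that repeat a pose let the fingers close. It gives the time, the measured TCP pose, the force and the opening at its end, in the units of the state.
- status.state(): the state, without advancing time (a new reading comes with each control period).
- eyes.camera(name): name is "scene" or "top" or "wrist"; returns the picture (400x640x3 uint8, blue, green, red); there is no depth.
- eyes.get_calibration(name): a dict with "mtx" (3x3 intrinsics, pixels), "pose" (4x4, takes a point from camera to world coordinates); the wrist camera has in their place "tool_from_camera" (4x4, takes a point from camera to tool coordinates, whose origin is the TCP and whose axes are the tool frame's). Camera axes: x right, y down, z forward; pixel columns grow to the right and rows downward; lengths in m; the calibration is good to about 2 mm. A picture is of the moment at which its call begins: read the wrist's pose just before it. get_calibration takes no time and is no camera call.
- order.hand_in(): hands the job in, once; it reports no verdict.
Trained networks look in the newest picture that a camera, given by its name, has taken for a name from the list of things; names that differ only in an ending like _2 or _b are one class to them, and where a whole thing is asked for, a point or a joint stands for the part that bears it (a point fixed in the world has none). Each returns a list of dicts, best first, with "confidence" (0 to 1); they miss things now and then, are a little off and sometimes report something else, mostly with a low value. They report only what shows in the picture. A call takes as long as a camera call. They do not tell look-alikes from the thing itself.
- eyes.recognise(label, camera): "point" ([column, row] in pixels, amid what is visible of it).
- eyes.regions_of(label, camera): "region" (400x640 bool, what is visible of it) and "point" ([column, row] in pixels, amid what is visible of it).
- eyes.place_of(label, camera): "point" ([column, row] in pixels: a listed point, or the origin of a listed thing).
The state is a dict: "time_s": time; "q": joint angles; "joint_velocities": joint speeds; "joint_efforts": joint torques, N m; "eef_pos": TCP position; "orientation": TCP orientation; "contact_force": force on the tool from outside, world axes, zero at the start; "ft_torque": the same for the moment, N m; "gripper_width": finger opening in m.
Only numpy, scipy, OpenCV 4.12 (cv2) and the standard library are available. Lean on these libraries where they do the work, as an engineer would, in place of code of your own. Each camera call takes 0.05 s, during which the arm holds its last target. There are 200 camera calls.

## Working session

There is one attempt and no reset: what is moved stays moved. The work goes in short steps, Python scripts to look and compute and a shell command to move; the robot and the scene stay as the last step left them, time stands still between calls to the robot, and variables do not carry over. Pictures are saved under pics/ and viewed, about 8 in all and at most 12, crops included, and the job is handed in when it is done.

```bash
mkdir -p pics
cat > h.py <<'E'
import numpy as np, cv2
from workcell import status, eyes, order, manip
def ray(px,cam):
    c=eyes.get_calibration(cam); K=np.array(c["mtx"]); P=np.array(c["pose"])
    d=P[:3,:3]@np.linalg.solve(K,[px[0],px[1],1]); return P[:3,3],d
def at_z(px,cam,z):
    o,d=ray(px,cam); return o+d*(z-o[2])/d[2]
E
python3 - <<'E'
from h import *
for c in("top","scene"): cv2.imwrite(f"pics/{c}0.png",eyes.camera(c))
print(status.state()); print({c:np.round(eyes.get_calibration(c)["pose"],3).tolist() for c in("top","scene")})
Z=dict(push_face=.063,shuttle_mid=.035,reject_center=.047,good_a_center=.047,reject_bin=0,lever_pivot=.19,lever_bar=.282,press=0)
for n,z in Z.items():
  for c in("top","scene"):
    for r in eyes.place_of(n,c)[:3]: print(n,c,np.round(r["point"],1),round(r["confidence"],2),np.round(at_z(r["point"],c,z),3))
E
```

```text
{'time_s': 0.1, 'q': array([-7.40595266e+01,  2.81581358e+01,  8.93470357e+01, -5.43779932e-04,
        6.25480879e+01, -6.05050027e+00]), 'joint_velocities': array([-0.03724994, -0.14097056, -0.06232603,  0.04281514,  0.00511641,
       -0.12085982]), 'joint_efforts': array([ 2.99141131e-03, -6.13620615e+01, -2.58606756e+01,  6.94080396e-02,
        4.69982601e-02, -5.24400969e-05]), 'eef_pos': array([ 0.23399714, -0.57931302,  0.2141455 ]), 'orientation': array([-1.79994866e+02,  5.30136093e-02, -6.80087731e+01]), 'contact_force': array([-1.08435107,  0.80952555,  0.25745666]), 'ft_torque': array([-0.03446131,  0.00016119, -0.02601808]), 'gripper_width': 0.09530029983833}
{'top': [[-0.003, -0.994, 0.107, 0.434], [-1.0, 0.002, -0.004, 0.009], [0.004, -0.107, -0.994, 1.501], [0.0, 0.0, 0.0, 1.0]], 'scene': [[-0.818, 0.414, -0.4, 1.015], [0.575, 0.563, -0.593, 0.686], [-0.02, -0.716, -0.698, 0.974], [0.0, 0.0, 0.0, 1.0]]}
push_face top [311.6 233.1] 0.85 [0.481 0.024 0.063]
push_face scene [351.  226.7] 0.91 [0.494 0.02  0.063]
shuttle_mid top [316.3 209.5] 0.67 [0.549 0.01  0.035]
sh
[... 423 characters left out ...]
ter top [297.5 207. ] 0.54 [0.555 0.063 0.047]
good_a_center scene [342.3 254.1] 0.77 [0.562 0.073 0.047]
reject_bin top [437.5 232.2] 0.88 [ 0.485 -0.339  0.   ]
reject_bin scene [282.8 173.8] 0.76 [ 0.496 -0.349  0.   ]
lever_pivot top [260.  127.3] 0.8 [0.749 0.155 0.19 ]
lever_pivot scene [292.1 282.2] 0.65 [0.763 0.167 0.19 ]
lever_bar top [243.9 167.2] 0.76 [0.631 0.182 0.282]
lever_bar scene [346.3 229.2] 0.71 [0.631 0.18  0.282]
press top [340.9 215.7] 0.68 [ 0.533 -0.061  0.   ]
press top [328.  148.2] 0.6 [ 0.732 -0.024  0.   ]
press top [311.6 233.7] 0.47 [0.482 0.024 0.   ]
press scene [270.4 275. ] 0.87 [ 0.736 -0.013  0.   ]
press scene [288.2 172.2] 0.31 [ 0.477 -0.345  0.   ]
```

Run:
```python
import cv2
i=cv2.imread("pics/top0.png")[90:310,200:480]; cv2.imwrite("pics/t1.png",cv2.resize(i,None,fx=2.7,fy=2.7,interpolation=3))
i=cv2.imread("pics/scene0.png")[120:340,210:470]; cv2.imwrite("pics/s1.png",cv2.resize(i,None,fx=2.7,fy=2.7,interpolation=3))
```

```text
(no output)
```

View pics/t1.png

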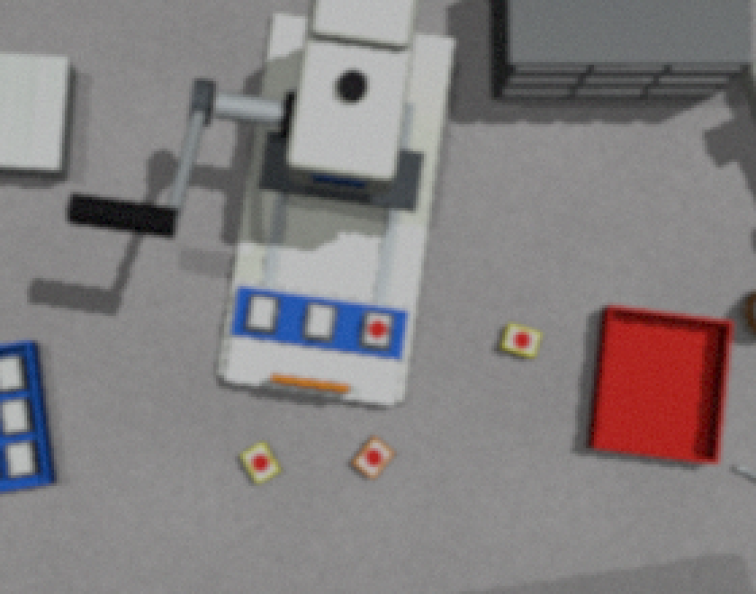

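View pics/s1.png

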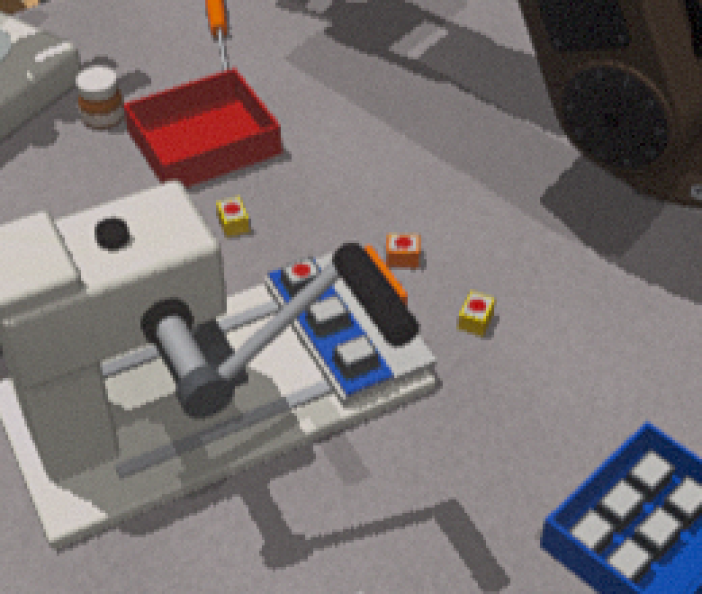

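The reject (red dot, silver top on dark body) is in the right pocket, at top-picture pixel (339.6, 211.5). The yellow and orange look-alikes lie on the bench. The red bin is right of the press, and the press is turned about -7°. Next I fit the press frame to the measured points.

```bash
cat > fit.py <<'E'
from h import *
from scipy.optimize import least_squares
obs=[]
top=cv2.imread("pics/top0.png")
for n,p in (("rej",(377,328)),("m",(320,322)),("l",(263,314))):
    q=np.array(p)/2.7+[200,90]; print(n,q,np.round(at_z(q,"top",.059),4))
# known press-frame points: pixels (network + picture)
P={"top":[((-.18,-.06,.059),(339.6,211.5)),((-.18,0,.059),(318.5,209.3)),((-.18,.06,.059),(297.4,206.3)),((-.249,0,.063),(311.6,233.1)),((-.131,.185,.282),(243.9,167.2)),((0,.185,.19),(260,127.3))],
"scene":[((-.249,0,.063),(351,226.7)),((-.18,0,.035),(332.9,241.4)),((-.131,.185,.282),(346.3,229.2)),((0,.185,.19),(292.1,282.2)),((-.18,-.06,.059),(301/2.7+210,270/2.7+120)),((-.18,0,.059),(328/2.7+210,312/2.7+120)),((-.18,.06,.059),(355/2.7+210,353/2.7+120))]}
def proj(w,c):
    k=eyes.get_calibration(c); T=np.linalg.inv(k["pose"]); v=k["mtx"]@(T[:3,:3]@w+T[:3,3]); return v[:2]/v[2]
def W(p,x): c,s=np.cos(x[2]),np.sin(x[2]); return np.array([x[0]+c*p[0]-s*p[1],x[1]+s*p[0]+c*p[1],p[2]])
def f(x): return np.concatenate([proj(W(p,x),c)-q for c in P for p,q in P[c]])
r=least_squares(f,[.73,-.01,-.12],loss="soft_l1"); x=r.x
print("press",np.round(x,4),np.degrees(x[2])); print(np.round(f(x).reshape(-1,2),1).tolist())
np.save("press.npy",x)
for n,p in dict(reject=(-.18,-.06,.047),push=(-.249,0,.063),home=(-.099,0,.063),bar=(-.131,.185,.282)).items(): print(n,np.round(W(p,x),4))
E
python3 fit.py
```

```text
rej [339.62962963 211.48148148] [ 0.5413 -0.0545  0.059 ]
m [318.51851852 209.25925926] [0.5477 0.0042 0.059 ]
l [297.40740741 206.2962963 ] [0.5561 0.063  0.059 ]
press [ 0.7281 -0.0228 -0.1694] -9.704724287211677
[[-1.0, 0.3], [-1.2, -1.1], [-1.3, -1.7], [1.6, -0.5], [-0.0, 0.2], [-1.9, -3.9], [3.0, -2.0], [-1.4, -1.5], [0.8, 0.3], [-0.4, -3.0], [0.6, -0.3], [-0.1, -1.5], [-0.2, -1.4]]
reject [ 0.5405 -0.0516  0.047 ]
push [0.4826 0.0192 0.063 ]
home [ 0.6305 -0.0061  0.063 ]
bar [0.6301 0.1816 0.282 ]
```

```bash
python3 -m creep '[[60,[0.02,0.034,0],-3],[60,[0.04,0.068,0],-6],[60,[0.06,0.102,0],-9],[60,[0.08,0.136,0],-12],[60,[0.1,0.17,0],-15],[60,[0.12,0.204,0],-18],[60,[0.14,0.238,0],-21],[60,[0.16,0.272,0],-24],[60,[0.18,0.306,0],-27],[60,[0.2,0.34,0],-29.5]]'
```

```text
time_s: 1.73
eef_pos: [0.4347, -0.2378, 0.2149]
orientation: [-180.0, -0.0, -97.7]
contact_force: [0.4, -0.4, -0.2]
gripper_width: 0.0568
```

```bash
python3 -m creep '[[60,[0.02,0.034,0],0],[60,[0.04,0.068,0],0],[60,[0.06,0.102,0],0],[60,[0.08,0.136,0],0],[60,[0.09,0.17,0],0],[60,[0.1,0.186,0],0],[60,[0.1,0.186,0],0],[60,[0.1,0.186,0],0]]'
python3 - <<'E'
from h import *
s=status.state(); im=eyes.camera("wrist"); cv2.imwrite("pics/w0.png",im)
print(s["eef_pos"],s["orientation"],s["gripper_width"],s["time_s"])
c=eyes.get_calibration("wrist"); print(c)
E
```

```text
time_s: 2.4
eef_pos: [0.5342, -0.0528, 0.2146]
orientation: [180.0, -0.0, -97.4]
contact_force: [-0.5, -0.3, 0.1]
gripper_width: 0.0573
[ 0.53419684 -0.05280602  0.21456442] [ 1.79995301e+02 -1.09758741e-02 -9.73855079e+01] 0.057341772228461076 2.4
{'mtx': array([[353.60854181,   0.        , 321.30793959],
       [  0.        , 353.60854181, 194.8788832 ],
       [  0.        ,   0.        ,   1.        ]]), 'tool_from_camera': array([[ 9.99999449e-01, -4.32677456e-04,  9.56454302e-04,
        -6.78760395e-05],
       [ 1.73932174e-04,  9.66806492e-01,  2.55509641e-01,
        -7.16328975e-02],
       [-1.03525949e-03, -2.55509334e-01,  9.66806035e-01,
        -1.69113438e-01],
       [ 0.00000000e+00,  0.00000000e+00,  0.00000000e+00,
         1.00000000e+00]])}
```

View pics/w0.png

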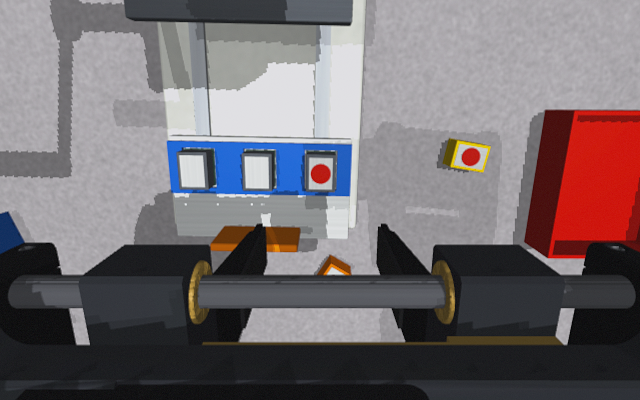

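The wrist picture shows the red-dotted module at (320,173), plain tops at (258,170) and (193,170), the push plate at about (255,238), and the press edges nearly square to the tool. I'll measure these precisely.

```bash
cat >> h.py <<'E'
from scipy.spatial.transform import Rotation as Rn
def wz(px,s,z):
    c=eyes.get_calibration("wrist"); A=np.array(c["tool_from_camera"]); R=Rn.from_euler("xyz",s["orientation"],degrees=True).as_matrix()
    d=R@A[:3,:3]@np.linalg.solve(c["mtx"],[px[0],px[1],1]); o=np.array(s["eef_pos"])+R@A[:3,3]
    return o+d*(z-o[2])/d[2]
E
python3 - <<'E'
from h import *
s=status.state(); im=cv2.imread("pics/w0.png"); b,g,r=[im[...,i].astype(int) for i in range(3)]
roi=np.zeros(b.shape,bool); roi[140:196,165:352]=1
def comps(m,n):
    k,l,st,c=cv2.connectedComponentsWithStats(m.astype(np.uint8))
    for i in range(1,k):
        if st[i,4]>60: print(n,st[i].tolist(),np.round(c[i],1),np.round(wz(c[i],s,.059),4))
comps(roi&(r>150)&(g<90),"dot")
comps(roi&(r>150)&((g>150)|(g<90))&(abs(b-g)<40),"tops")
roi2=np.zeros(b.shape,bool); roi2[130:205,160:356]=1
m=(roi2&(b>150)&(r<90)).astype(np.uint8); pts=np.argwhere(m)[:,::-1].astype(np.float32)
bx=cv2.boxPoints(cv2.minAreaRect(pts)); W=np.array([wz(p,s,.04) for p in bx]); print(np.round(W,4),np.round(W.mean(0),4))
for i in range(4):
    d=W[(i+1)%4]-W[i]; print(round(np.hypot(*d[:2]),4),np.degrees(np.arctan2(d[1],d[0])).round(1))
for n,z in (("push_face",.063),("shuttle_mid",.035),("reject_bin",0)):
    eyes.camera("wrist") if n=="push_face" else 0
    for q in eyes.place_of(n,"wrist")[:1]: print(n,np.round(q["point"],1),np.round(wz(q["point"],s,z),4))
E
```

```text
dot [311, 164, 19, 20, 292] [320.2 173.5] [ 0.5404 -0.0537  0.059 ]
tops [165, 140, 6, 52, 179] [166.5 170.4] [0.5619 0.088  0.059 ]
tops [182, 140, 170, 4, 419] [283.7 140.9] [ 0.5747 -0.0247  0.059 ]
tops [179, 155, 26, 32, 761] [191.7 170.4] [0.5589 0.0646 0.059 ]
tops [244, 156, 25, 33, 773] [256.4 172.1] [0.5494 0.0051 0.059 ]
tops [309, 158, 24, 32, 702] [320.2 172.9] [ 0.5409 -0.0539  0.059 ]
tops [216, 194, 54, 2, 86] [238.9 194.6] [0.5302 0.0255 0.059 ]
[[ 0.5378  0.1026  0.04  ]
 [ 0.5881  0.0892  0.04  ]
 [ 0.5614 -0.0867  0.04  ]
 [ 0.5099 -0.08    0.04  ]] [0.5493 0.0063 0.04  ]
0.052 -15.0
0.1778 -98.6
0.0519 172.6
0.1847 81.3
push_face [253.6 243.2] [0.4812 0.0194 0.063 ]
reject_bin [594.  177.9] [ 0.4841 -0.3526  0.    ]
```

```bash
python3 -m creep '[[51,[0.007,-0.001,-0.03],-1.2],[51,[0.007,-0.001,-0.06],-1.2],[51,[0.007,-0.001,-0.09],-1.2],[51,[0.007,-0.001,-0.12],-1.2],[51,[0.007,-0.001,-0.14],-1.2],[51,[0.007,-0.001,-0.155],-1.2],[51,[0.007,-0.001,-0.165],-1.2],[51,[0.007,-0.001,-0.172],-1.2],[51,[0.007,-0.001,-0.172],-1.2],[51,[0.007,-0.001,-0.172],-1.2]]'
python3 - <<'E'
from h import *
cv2.imwrite("pics/w1.png",eyes.camera("wrist")[100:400,120:520])
E
```

```text
time_s: 3.48
eef_pos: [0.5412, -0.0549, 0.0431]
orientation: [-180.0, -0.0, -98.7]
contact_force: [1.2, 0.1, 0.6]
gripper_width: 0.0481
```

View pics/w1.png

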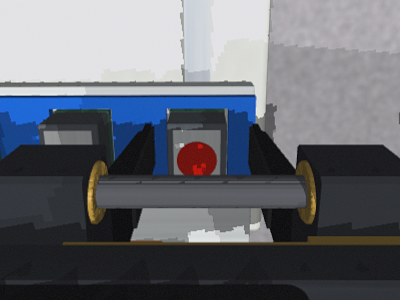

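The fingers straddle the dotted module, dot at (197,158) in the crop, clear of its neighbour. Now I grip it and lift.

```bash
python3 -m creep '[[20,[0,0,0],0],[20,[0,0,0],0],[20,[0,0,0],0],[20,[0,0,0],0],[20,[0,0,0],0],[20,[0,0,0],0],[20,[0,0,0],0],[20,[0,0,0],0]]' 30
```

```text
time_s: 4.2
eef_pos: [0.5413, -0.0546, 0.0431]
orientation: [-180.0, -0.0, -98.7]
contact_force: [-0.9, 1.1, 6.1]
gripper_width: 0.0278
```

```bash
python3 -m creep '[[20,[0,0,0.005],0],[20,[0,0,0.01],0],[20,[0,0,0.02],0],[20,[0,0,0.035],0],[20,[0,0,0.055],0],[20,[0,0,0.08],0],[20,[0,0,0.1],0],[20,[0,0,0.1],0]]'
```

```text
time_s: 4.87
eef_pos: [0.5425, -0.0548, 0.147]
orientation: [-179.6, -0.0, -98.7]
contact_force: [0.2, 0.4, 0.5]
gripper_width: 0.028
```

```bash
python3 -m creep '[[20,[-0.006,-0.033,0],0],[20,[-0.012,-0.066,0],0],[20,[-0.018,-0.1,0],0],[20,[-0.025,-0.133,0],0],[20,[-0.032,-0.167,0],0],[20,[-0.038,-0.2,0],0],[20,[-0.045,-0.233,0],0],[20,[-0.05,-0.265,0],0],[20,[-0.057,-0.29,0],0],[20,[-0.057,-0.29,0],0]]'
python3 - <<'E'
from h import *
cv2.imwrite("pics/t2.png",cv2.resize(eyes.camera("top")[150:310,280:500],None,fx=2.5,fy=2.5))
print(eyes.place_of("reject_bin","top")[:1]); eyes.camera("scene")
for q in eyes.place_of("reject_bin","scene")[:1]: print(at_z(q["point"],"scene",0))
E
```

```text
time_s: 5.7
eef_pos: [0.4828, -0.3485, 0.1422]
orientation: [-180.0, -0.0, -98.9]
contact_force: [0.2, 0.4, -1.1]
gripper_width: 0.0276
[{'point': [439.1, 231.4], 'confidence': 0.96}]
[ 0.49183922 -0.35021068  0.        ]
```

View pics/t2.png

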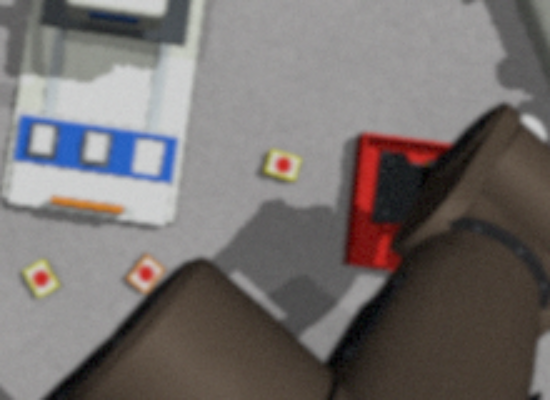

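The pocket is empty, both good modules are in place, and the gripper is over the bin. I lower and release.

```bash
python3 -m creep '[[20,[0.003,0,-0.03],0],[20,[0.003,0,-0.06],0],[20,[0.003,0,-0.085],0],[20,[0.003,0,-0.103],0],[20,[0.003,0,-0.114],0],[20,[0.003,0,-0.12],0],[20,[0.003,0,-0.12],0],[60,[0.003,0,-0.12],0],[60,[0.003,0,-0.12],0],[60,[0.003,0,-0.12],0]]'
```

```text
time_s: 6.73
eef_pos: [0.4875, -0.3448, 0.0238]
orientation: [-179.9, -0.1, -98.7]
contact_force: [-0.1, 0.0, -0.8]
gripper_width: 0.0426
```

```bash
python3 -m creep '[[60,[0,0,0],0],[60,[0,0,0],0],[60,[0,0,0.01],0],[60,[0,0,0.03],0],[60,[0,0,0.06],0],[20,[0,0,0.1],0],[0,[0,0,0.13],0],[0,[0,0,0.16],0],[0,[0,0,0.16],0]]'
python3 - <<'E'
from h import *
s=status.state(); im=eyes.camera("wrist"); cv2.imwrite("pics/w2.png",im)
for q in eyes.place_of("reject_center","wrist")[:3]: print(q["point"],q["confidence"],wz(q["point"],s,.017))
E
```

```text
time_s: 7.48
eef_pos: [0.4886, -0.3458, 0.1895]
orientation: [-179.5, -0.3, -98.7]
contact_force: [0.7, -0.8, 0.6]
gripper_width: 0.0359
[321.7, 179.6] 0.96 [ 0.48672014 -0.34709743  0.017     ]
[172.8, 157.1] 0.73 [ 0.53079992 -0.20778603  0.017     ]
```

View pics/w2.png

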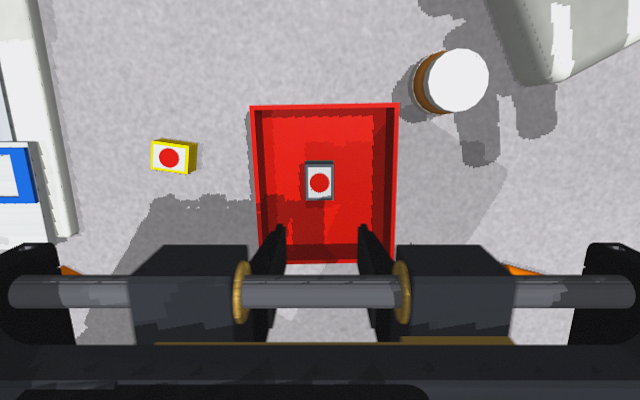

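The dotted module lies flat in the middle of the red bin, dot at (320,182). Next I move in front of the push plate.

```bash
python3 -m creep '[[0,[-0.005,0.037,0],0],[0,[-0.01,0.074,0],0],[0,[-0.015,0.111,0],0],[0,[-0.02,0.148,0],0],[0,[-0.025,0.185,0],0],[0,[-0.03,0.222,0],0],[0,[-0.035,0.259,0],0],[0,[-0.04,0.296,0],0],[0,[-0.045,0.333,0],0],[0,[-0.049,0.369,0],0]]'
```

```text
time_s: 8.42
eef_pos: [0.4367, 0.0262, 0.1819]
orientation: [179.9, -0.0, -98.7]
contact_force: [1.6, -0.1, 0.1]
gripper_width: 0.0003
```

```bash
python3 -m creep '[[0,[0,0,-0.03],0],[0,[0,0,-0.06],0],[0,[0,0,-0.09],0],[0,[0,0,-0.115],0],[0,[0,0,-0.13],0],[0,[0,0,-0.137],0],[0,[0,0,-0.137],0],[0,[0,0,-0.137],0]]'
```

```text
time_s: 9.08
eef_pos: [0.4379, 0.0244, 0.0457]
orientation: [179.9, -0.0, -98.7]
contact_force: [0.5, 1.2, 0.2]
gripper_width: 0.0005
```

```bash
python3 -m creep '[[0,[0.02,-0.003,0.004],0],[0,[0.032,-0.005,0.004],0],[0,[0.0435,-0.0066,0.004],0],[0,[0.0554,-0.0084,0.004],0],[0,[0.0672,-0.0102,0.004],0],[0,[0.0791,-0.012,0.004],0],[0,[0.091,-0.0138,0.004],0],[0,[0.103,-0.0155,0.004],0],[0,[0.1147,-0.0173,0.004],0],[0,[0.1266,-0.0191,0.004],0]]'
python3 - <<'E'
from h import *
s=status.state();print(s["eef_pos"],s["contact_force"])
E
```

```text
time_s: 9.92
eef_pos: [0.5648, 0.0053, 0.0511]
orientation: [-180.0, -0.0, -98.7]
contact_force: [-2.2, 0.5, -0.5]
gripper_width: 0.0006
[0.56484638 0.00531492 0.05107003] [-2.21522525  0.49241678 -0.45009654]
```

```bash
python3 -m creep '[[0,[0.01,-0.0015,0],0],[0,[0.02,-0.003,0],0],[0,[0.029,-0.0044,0],0],[0,[0.037,-0.0056,0],0],[0,[0.043,-0.0065,0],0],[0,[0.047,-0.0071,0],0],[0,[0.05,-0.0076,0],0],[0,[0.05,-0.0076,0],0]]'
```

```text
time_s: 10.58
eef_pos: [0.6152, -0.0024, 0.0497]
orientation: [-180.0, -0.0, -98.7]
contact_force: [-0.1, -1.1, 0.1]
gripper_width: 0.0001
```

```bash
python3 -m creep '[[0,[0.002,-0.0003,0],0],[0,[0.004,-0.0006,0],0],[0,[0.004,-0.0006,0],0]]'; python3 -m creep '[[0,[0.0015,-0.0002,0],0],[0,[0.003,-0.0005,0],0],[0,[0.003,-0.0005,0],0]]'
```

```text
time_s: 10.83
eef_pos: [0.6179, -0.0027, 0.0496]
orientation: [179.9, -0.0, -98.7]
contact_force: [-4.1, -0.1, 3.0]
gripper_width: 0.0004
time_s: 11.08
eef_pos: [0.6179, -0.0028, 0.0496]
orientation: [179.5, -0.0, -98.7]
contact_force: [-20.6, 2.2, 13.2]
gripper_width: 0.0001
```

The force rose to 20 N with no further motion, where the home stop should be. I back off and look.

```bash
python3 -m creep '[[0,[-0.01,0.0015,0],0],[0,[-0.03,0.0045,0],0],[0,[-0.06,0.009,0],0],[0,[-0.09,0.0135,0.01],0],[0,[-0.11,0.0165,0.04],0],[0,[-0.13,0.02,0.07],0],[0,[-0.15,0.023,0.1],0],[0,[-0.15,0.023,0.14],0],[0,[-0.15,0.023,0.14],0]]'
python3 - <<'E'
from h import *
s=status.state(); im=eyes.camera("wrist"); cv2.imwrite("pics/w3.png",im); eyes.camera("top"); eyes.camera("scene")
for q in eyes.place_of("push_face","wrist")[:1]: print(q["point"],q["confidence"],wz(q["point"],s,.063))
for n,z in (("push_face",.063),("lever_bar",.282)):
  for c in("top","scene"):
    for q in eyes.place_of(n,c)[:1]: print(n,c,q["point"],q["confidence"],at_z(q["point"],c,z))
E
```

```text
time_s: 11.83
eef_pos: [0.4734, 0.0197, 0.1958]
orientation: [-179.4, 0.0, -98.7]
contact_force: [0.6, 0.2, 1.0]
gripper_width: -0.0
push_face top [316.3, 180.4] 0.91 [0.62810439 0.01023122 0.063     ]
push_face scene [305.0, 245.5] 0.61 [0.63205116 0.00238718 0.063     ]
lever_bar top [245.4, 169.4] 0.66 [0.62522619 0.17800677 0.282     ]
lever_bar scene [346.8, 230.0] 0.81 [0.63150748 0.18240914 0.282     ]
```

View pics/w3.png

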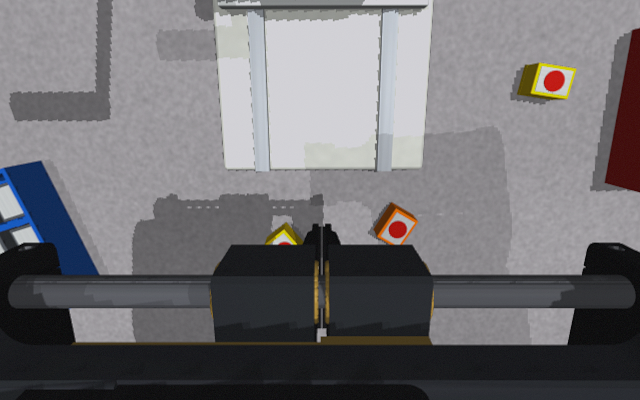

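The base front edge is clear and the shuttle has gone under the head. The fixed cameras put the push face at x≈0.628, where home would be 0.630. I take a closer look from higher up on the way to the lever.

```bash
python3 -m creep '[[0,[0,0,0.035],0],[0,[0,0.005,0.07],0],[0,[0.005,0.01,0.105],0],[0,[0.01,0.02,0.14],0],[0,[0.02,0.035,0.17],0],[0,[0.04,0.05,0.18],0],[0,[0.055,0.065,0.18],0],[0,[0.055,0.065,0.18],0],[0,[0.055,0.065,0.18],0]]'
python3 - <<'E'
from h import *
s=status.state(); im=eyes.camera("wrist"); cv2.imwrite("pics/w4.png",im); print(s["eef_pos"])
for n,z in (("push_face",.063),("lever_bar",.282),("lever_pivot",.19)):
    for q in eyes.place_of(n,"wrist")[:1]: print(n,q["point"],q["confidence"],wz(q["point"],s,z))
E
```

```text
time_s: 12.98
eef_pos: [0.5269, 0.0851, 0.3684]
orientation: [179.9, -0.0, -98.6]
contact_force: [-0.6, -0.3, -0.8]
gripper_width: 0.0003
[0.52688542 0.085089   0.36836475]
push_face [379.2, 65.9] 0.59 [ 0.62890918 -0.00513783  0.063     ]
lever_bar [159.0, 86.6] 0.59 [0.62412881 0.18339651 0.282     ]
lever_pivot [380.8, 64.4] 0.5 [0.62173898 0.01455948 0.19      ]
```

View pics/w4.png

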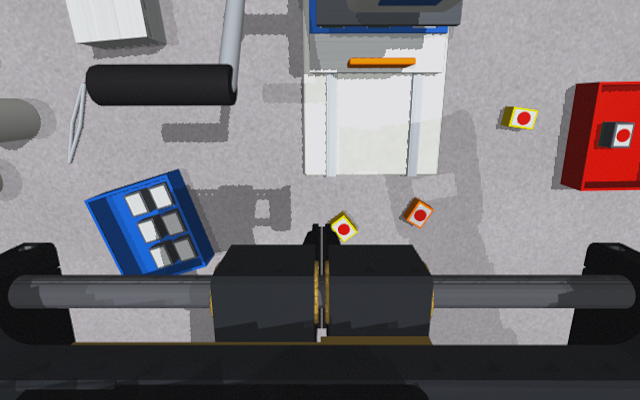

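Plate at (381,62), base front edge at row 175, bar from (88,85) to (235,85). I check travel against the base edge and fix the bar position.

Run:
```python
from h import *
s=status.state(); im=cv2.imread("pics/w4.png").astype(int); b,g,r=im[...,0],im[...,1],im[...,2]
m=(r>180)&(g>90)&(g<180)&(b<90); m[:50]=0; m[75:]=0
ys,xs=np.nonzero(m); print("plate",xs.min(),xs.max(),ys.min(),ys.max(), "bright rows",[im[y,382].tolist() for y in range(56,70)])
print([(y,int(im[y,355].sum()),int(im[y,395].sum())) for y in range(170,180)])
a=np.radians(-8.6); ex=np.array([np.cos(a),np.sin(a)])
e=wz((381,174.5),s,.018)
for row,z in ((57.5,.085),(66,.085),(66.5,.085)): print(row,(wz((381,row),s,z)-e)[:2]@ex)
# bar outline
d=(r<70)&(g<70)&(b<70); sub=d[55:115,85:236]; yy,xx=np.nonzero(sub); print("bar rows",[(c,np.nonzero(d[55:115,c])[0][[0,-1]]+55) for c in (110,160,210)],)
```

```text
plate 350 414 58 63 bright rows [[166, 162, 154], [129, 154, 204], [55, 146, 228], [5, 150, 229], [9, 153, 228], [10, 149, 228], [10, 146, 230], [10, 124, 225], [10, 75, 150], [13, 43, 79], [8, 43, 85], [34, 58, 90], [136, 136, 137], [158, 156, 153]]
[(170, 656, 658), (171, 653, 659), (172, 659, 667), (173, 667, 638), (174, 593, 513), (175, 525, 449), (176, 524, 450), (177, 531, 449), (178, 535, 459), (179, 527, 468)]
57.5 0.1571422142744509
66 0.14749645106870615
66.5 0.14692555948500396
bar rows [(110, array([ 65, 104])), (160, array([ 65, 104])), (210, array([ 65, 104]))]
```

The travel measures about 0.149 m, so the shuttle is home. Now to above the bar at about (0.626, 0.181), top at z = 0.296.

```bash
python3 -m creep '[[0,[0.025,0.024,0],0],[0,[0.05,0.048,0],0],[0,[0.075,0.072,0],0],[0,[0.099,0.096,0],0],[0,[0.099,0.096,0],0],[0,[0.099,0.096,-0.03],0],[0,[0.099,0.096,-0.05],0],[0,[0.099,0.096,-0.06],0],[0,[0.099,0.096,-0.062],0],[0,[0.099,0.096,-0.062],0]]'
python3 - <<'E'
from h import *
s=status.state(); eyes.camera("top"); im=eyes.camera("scene"); print(s["eef_pos"])
cv2.imwrite("pics/s2.png",cv2.resize(im[130:330,240:440],None,fx=3,fy=3,interpolation=3))
E
```

```text
time_s: 14.02
eef_pos: [0.6256, 0.1801, 0.308]
orientation: [180.0, -0.0, -98.7]
contact_force: [0.6, 1.1, 1.4]
gripper_width: 0.0005
[0.62557539 0.18014238 0.30798815]
```

View pics/s2.png

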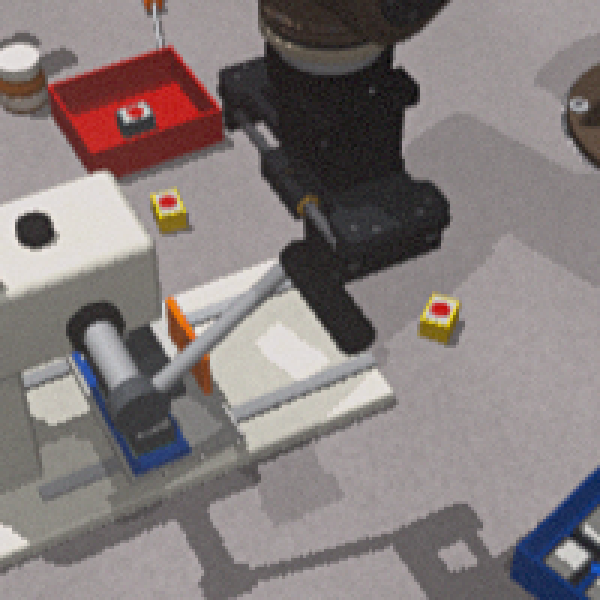

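The shuttle is under the head, the module is in the bin, and the closed fingers are just above the middle of the bar. I touch down gently.

```bash
python3 -m creep '[[0,[0,0,-0.005],0],[0,[0,0,-0.01],0],[0,[-0.001,0,-0.014],0],[0,[-0.002,0,-0.017],0],[0,[-0.003,0.0005,-0.02],0],[0,[-0.003,0.0005,-0.02],0]]'
```

```text
time_s: 14.62
eef_pos: [0.6211, 0.1815, 0.2883]
orientation: [179.9, -0.0, -98.7]
contact_force: [-8.9, -0.4, 11.5]
gripper_width: 0.0004
```

```bash
python3 -m creep '[[0,[-0.0067,0.001,-0.006],0],[0,[-0.0106,0.0016,-0.013],0],[0,[-0.014,0.0021,-0.02],0],[0,[-0.017,0.0026,-0.0276],0],[0,[-0.02,0.003,-0.035],0],[0,[-0.022,0.0033,-0.043],0],[0,[-0.022,0.0033,-0.043],0]]'
```

```text
time_s: 15.2
eef_pos: [0.5991, 0.1848, 0.2439]
orientation: [179.8, -0.0, -98.7]
contact_force: [-6.4, 0.6, 8.0]
gripper_width: 0.0006
```

```bash
python3 -m creep '[[0,[-0.002,0.0003,-0.008],0],[0,[-0.0035,0.0005,-0.0157],0],[0,[-0.0046,0.0007,-0.0236],0],[0,[-0.0055,0.0008,-0.0316],0],[0,[-0.0058,0.0009,-0.0396],0],[0,[-0.006,0.0009,-0.0476],0],[0,[-0.0055,0.0008,-0.0555],0],[0,[-0.0049,0.0007,-0.0635],0],[0,[-0.0049,0.0007,-0.0635],0]]'
```

```text
time_s: 15.95
eef_pos: [0.5948, 0.1854, 0.1803]
orientation: [179.9, -0.0, -98.7]
contact_force: [-6.5, 0.5, 8.3]
gripper_width: 0.0004
```

```bash
python3 -m creep '[[0,[0.0015,-0.0002,-0.008],0],[0,[0.0028,-0.0004,-0.0157],0],[0,[0.005,-0.0007,-0.0234],0],[0,[0.0062,-0.0009,-0.028],0],[0,[0.0072,-0.001,-0.031],0],[0,[0.0072,-0.001,-0.0325],0],[0,[0.0072,-0.001,-0.0325],0]]'
```

```text
time_s: 16.53
eef_pos: [0.6022, 0.1844, 0.1493]
orientation: [179.9, -0.0, -98.7]
contact_force: [-6.6, 0.6, 8.6]
gripper_width: 0.0003
```

```bash
python3 -m creep '[[0,[0.0005,0,-0.0015],0],[0,[0.001,0,-0.0025],0],[0,[0.001,0,-0.0025],0],[0,[0.001,0,-0.0025],0],[0,[0.001,0,-0.0025],0],[0,[0.001,0,-0.0025],0],[0,[0.001,0,-0.0025],0],[0,[0.001,0,-0.0025],0],[0,[0.001,0,-0.0025],0],[0,[0.001,0,-0.0025],0]]'
python3 - <<'E'
from h import *
im=eyes.camera("scene"); cv2.imwrite("pics/s3.png",cv2.resize(im[130:330,240:440],None,fx=3,fy=3,interpolation=3))
E
```

```text
time_s: 17.37
eef_pos: [0.6025, 0.1844, 0.1485]
orientation: [179.9, -0.0, -98.7]
contact_force: [-15.1, -0.6, 25.3]
gripper_width: 0.0007
```

View pics/s3.png

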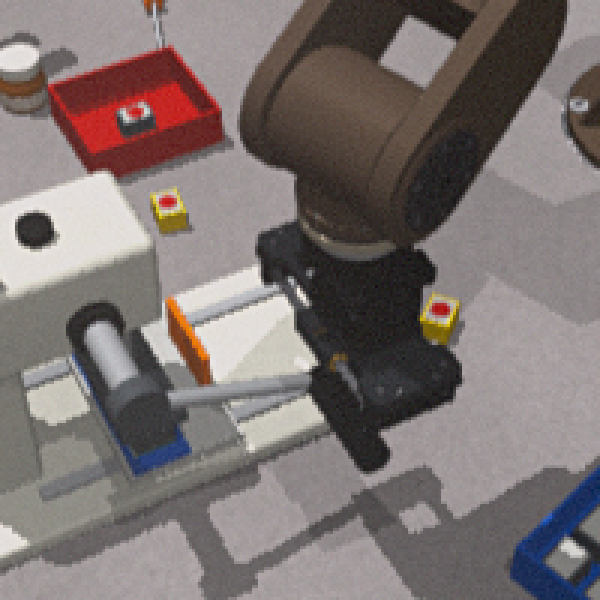

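The lever is at its stop: 25 N, TCP z 0.1485, bar low in the picture. I hold a little longer, then ease up at about 4–5 mm per row.

```bash
python3 -m creep '[[0,[0,0,0],0],[0,[0,0,0],0],[0,[0,0,0],0],[0,[0,0,0.003],0],[0,[-0.0012,0.0002,0.007],0],[0,[-0.0024,0.0003,0.011],0],[0,[-0.0034,0.0005,0.015],0],[0,[-0.0042,0.0006,0.0185],0],[0,[-0.005,0.0007,0.0225],0],[0,[-0.0058,0.0009,0.026],0]]'
```

```text
time_s: 18.25
eef_pos: [0.5984, 0.185, 0.1734]
orientation: [-179.9, 0.0, -98.7]
contact_force: [0.1, -1.9, 9.0]
gripper_width: 0.0002
```

```bash
python3 -m creep '[[0,[-0.0006,0.0001,0.0045],0],[0,[-0.0012,0.0002,0.009],0],[0,[-0.0017,0.0003,0.0135],0],[0,[-0.002,0.0003,0.018],0],[0,[-0.0022,0.0003,0.0225],0],[0,[-0.0024,0.0004,0.027],0],[0,[-0.0024,0.0004,0.0315],0],[0,[-0.0022,0.0003,0.036],0],[0,[-0.002,0.0003,0.0405],0],[0,[-0.0016,0.0002,0.045],0]]'
```

```text
time_s: 19.08
eef_pos: [0.5981, 0.1852, 0.2186]
orientation: [-179.7, 0.1, -98.7]
contact_force: [5.2, -0.6, 5.8]
gripper_width: 0.0003
```

```bash
python3 -m creep '[[0,[0.0006,-0.0001,0.0042],0],[0,[0.0014,-0.0002,0.0084],0],[0,[0.0022,-0.0003,0.0126],0],[0,[0.0032,-0.0005,0.0168],0],[0,[0.0043,-0.0006,0.021],0],[0,[0.0056,-0.0008,0.0252],0],[0,[0.007,-0.001,0.0294],0],[0,[0.0085,-0.0013,0.0336],0],[0,[0.0102,-0.0015,0.0378],0],[0,[0.012,-0.0018,0.042],0]]'
```

```text
time_s: 19.92
eef_pos: [0.6086, 0.1835, 0.2595]
orientation: [180.0, -0.0, -98.7]
contact_force: [4.1, -0.2, 4.9]
gripper_width: 0.0001
```

```bash
python3 -m creep '[[0,[0.0018,-0.0003,0.004],0],[0,[0.0038,-0.0006,0.008],0],[0,[0.0062,-0.0009,0.012],0],[0,[0.0084,-0.0013,0.016],0],[0,[0.0108,-0.0016,0.02],0],[0,[0.0133,-0.002,0.024],0],[0,[0.016,-0.0024,0.028],0],[0,[0.0185,-0.0028,0.032],0],[0,[0.0205,-0.0031,0.035],0],[0,[0.0215,-0.0032,0.0375],0]]'
```

```text
time_s: 20.75
eef_pos: [0.6303, 0.1801, 0.2968]
orientation: [180.0, -0.0, -98.7]
contact_force: [-0.5, 1.1, -0.7]
gripper_width: 0.0007
```

```bash
python3 -m creep '[[0,[0,0,0.003],0],[0,[0,0,0.006],0],[0,[0,0,0.01],0],[0,[0,0,0.014],0],[0,[0,0,0.018],0],[0,[0,0,0.018],0]]'
```

```text
time_s: 21.25
eef_pos: [0.6302, 0.1803, 0.3157]
orientation: [-179.9, 0.0, -98.7]
contact_force: [-0.1, 0.3, -0.7]
gripper_width: 0.0005
```

The lever is back up and the tool is free of it. I withdraw to where I can check everything.

```bash
python3 -m creep '[[0,[-0.01,-0.01,0.035],0],[0,[-0.03,-0.03,0.05],0],[0,[-0.055,-0.05,0.05],0],[0,[-0.08,-0.07,0.05],0],[0,[-0.1,-0.095,0.05],0],[0,[-0.1,-0.095,0.05],0],[0,[-0.1,-0.095,0.05],0],[0,[-0.1,-0.095,0.05],0]]'
python3 - <<'E'
from h import *
s=status.state(); w=eyes.camera("wrist"); t=eyes.camera("top"); sc=eyes.camera("scene"); print(s["eef_pos"],s["contact_force"])
for n,z in (("push_face",.063),("lever_bar",.282)):
    for q in eyes.place_of(n,"wrist")[:1]: print(n,"wrist",wz(q["point"],s,z))
    for c in ("top","scene"):
        for q in eyes.place_of(n,c)[:1]: print(n,c,q["point"],at_z(q["point"],c,z))
a=cv2.resize(sc[130:330,240:440],(400,400)); b=cv2.resize(w[0:250],(400,156)); 
b=w[0:240,40:640]; b=cv2.resize(b,(400,160))
cv2.imwrite("pics/end.png",np.vstack([a,b]))
E
```

```text
time_s: 21.92
eef_pos: [0.5304, 0.0854, 0.3649]
orientation: [-180.0, 0.0, -98.7]
contact_force: [-0.9, -0.3, -1.3]
gripper_width: 0.0009
[0.53040384 0.08539375 0.36490339] [-0.8771152  -0.34916961 -1.26050251]
push_face wrist [ 0.62937651 -0.00573107  0.063     ]
push_face top [318.9, 179.7] [0.63006021 0.00297047 0.063     ]
push_face scene [303.8, 244.1] [ 0.6319746  -0.00354844  0.063     ]
lever_bar top [244.1, 169.1] [0.62595107 0.18109508 0.282     ]
lever_bar scene [346.8, 231.2] [0.6335052  0.18508126 0.282     ]
```

View pics/end.png

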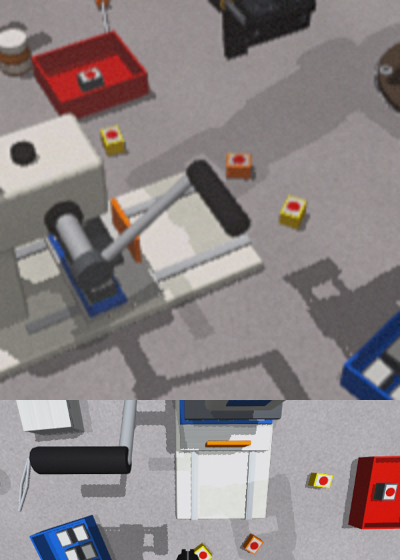

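The lever is up at its rest position, the shuttle is home, the module is in the red bin and the robot is clear. I hand in.

```bash
python3 -c "
from workcell import order; print(order.hand_in())"
```

```text
the job is handed in; nothing more can be done
None
```

The job is done and handed in at about 22 s of the 72 s allowed; the hand-in returned no verdict.

- **Reject:** I took the red-dotted module from the right-hand pocket and set it in the red bin. The wrist picture shows it lying flat, within about 1 cm of the bin's centre.
- **Shuttle:** I pushed it in until it met its stop at 20 N. The travel against the base edge measured about 0.149 m, and the last check put the push face at x ≈ 0.629–0.632 m, against 0.630 m expected.
- **Lever:** I brought it down to its stop (25 N on the bar) and held it there for about a second. I then eased it up at roughly 0.05 m/s at the bar, well below the 0.19 m/s limit. The last top-camera reading puts the bar back where it started.
- **End state:** The tool is clear of everything, with only noise-level force readings (about 1.6 N).

**Not fully checked:**
- **Good modules:** They sat undisturbed in their pockets when last clearly seen, just after the pick. Under the head they are mostly hidden, so I could not check their seating at the end.
- **Camera differences:** The cameras disagreed by up to about 9 mm on a few points, for example the sideways position of the push face. For the push face I relied on the wrist camera.

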